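# Spacer stick and next panel in a painter's drying stack

## Robot

A 6-joint arm with a two-finger parallel gripper is mounted at the origin on the work surface. World frame = base frame: x ahead of the robot, y to its left, z up, the work surface at z = 0. Lengths are in m, angles in rad, forces in N, time in s.
With the tool pointing down it reaches from about 0.3 to 0.75 m from the base axis. Payload 8.5 kg.
Tool frame: the origin (TCP) lies midway between the tips of the shut fingers; the grasp point (between the pads) lies 19 mm behind it; z points along the fingers, y is the direction in which the jaws open and shut (so a half turn about z gives the same grasp; the last joint's range is limited). The gripper opens to 85 mm and grips with 20 to 120 N. Pads are 22 mm wide; open, the fingers measure 114 mm over their backs; the gripper's body (76 mm by 85 mm) begins 54 mm behind the grasp point. The pads swing forward as they close: fully open they stand 13 mm farther back than shut.
Start: joints at [1.081, 0.381, 1.297, -0, 1.464, -0.215], TCP at [0.149, 0.529, 0.231] pointing down, gripper open.
Joint ranges: [-3.11, 3.11], [-0.89, 2.33], [0.22, 2.48], [-1.42, 4.56], [0.17, 2.85], [-2.88, 2.88]. Speed limits (rad/s): [2.39, 2.39, 3.14, 3.14, 3.14, 3.14].

## Interface

Orientations are given as [roll, pitch, yaw] about the fixed x, y, z axes, in that order (R = Rz(yaw) Ry(pitch) Rx(roll)).
In Python, from rig import sensors, capture, env gives the robot as it stands.
- The arm moves only by the tool play_rows, never from a script. Its argument "series" is one flat list of numbers, 7 for each row, row after row: the turn, a rotation vector about the tool's x, y, z in rad, then the shift along the tool's x, y, z in m, then the finger opening in m, from 0 to 0.0854. A call has 1 to 12 rows; each row is the pose to reach, as a shift and turn from the pose measured when the call began, along the tool's axes at that moment; what a row does not reach only later rows make up. A row lasts 1/12 s, in which the tool goes at most 41.7 mm and 7.16 degrees, less where a joint would pass 70% of its speed; a pose out of reach is approached as far as the arm can. A call with a gripper value outside its range is refused whole. The fingers move at their own pace and stop on an object; "squeeze" is the grip in N (left out, the last holds). Time passes only in rows, so rows that repeat a pose let the fingers close. It gives the time, the measured TCP pose, the force and the opening at its end, in the units of the state.
- sensors.get_state(): the state, without advancing time (a new reading comes with each control period).
- capture(name): name is "scene" or "top" or "wrist"; returns a dict with "frame" (480x640x3 uint8, blue, green, red), "fovy" (degrees; the focal length in pixels is half the picture's height over the tangent of half this angle, whatever the lens; pixels are square), "cx", "cy" (the principal point, pixels), "world_to_cam" (4x4, takes a point from world to camera coordinates). Camera axes: x right, y down, z forward; pixel columns grow to the right and rows downward; lengths in m; the calibration is good to about 2 mm. A picture is of the moment at which its call begins. There is no depth.
- env.sign_off(): hands the job in, once; it reports no verdict.
The state is a dict: "time_s": time; "q": joint angles; "joint_velocities": joint speeds; "joint_efforts": joint torques, N m; "tcp_pos": TCP position; "ee_rot": TCP orientation; "ft_force": force on the tool from outside, world axes, zero at the start; "wrist_torque": the same for the moment, N m; "finger_gap": finger opening in m.
Only numpy, scipy, OpenCV 4.12 (cv2) and the standard library are available. Lean on these libraries where they do the work, as an engineer would, in place of code of your own. Each camera call takes 0.05 s, during which the arm holds its last target.

## Task

Build up the drying stack: lay the spare square stick along the empty bare margin of the lower painted panel, matching the stick already lying on the opposite margin. Then slide the other panel across from its riser, without lifting it, until it rests on both sticks, clear of the painting and squarely over the lower panel, its edges in line to within about a centimetre. Leave the lower panel, the jar and the thin stirring stick where they are, and let go of everything.

Things in the scene. Friction and masses are not known exactly. Their poses are not given: they have to be found in the camera images.
- riser: Fixed low plywood bench, 240 (x) x 140 (y) x 33 mm high, standing on the table. Origin at the centre of its underside, z up. The lower panel lies beside it on its -y side, across a gap of about 20 to 32 mm.
- lower_panel: Loose wooden panel lying flat on the table, 220 (x) x 140 (y) x 16 mm thick, 0.28 kg. Origin at the centre of its underside, z up. On its top a painting covers the middle (132 x 132 mm, flat); a bare margin 44 mm wide is left along each of its two short ends (centre lines at x = -88 and x = +88 mm), running along y. The +x margin already carries laid_stick; the -x margin (the one nearer the robot) is empty.
- laid_stick: Loose square wooden stick 140 x 14 x 14 mm, long axis x, origin at the centre of its underside. It already lies along y of the lower panel on the +x margin.
- spare_stick: Loose square wooden stick exactly like laid_stick, 140 x 14 x 14 mm, 30 g, long axis x, origin at the centre of its underside; lies flat on the open table on the robot's right (-y) at the start.
- upper_panel: The next panel, same size as the lower one: 220 (x) x 140 (y) x 16 mm, about 0.28 kg, painting on top. Origin at the centre of its underside. Starts lying loose and flat on the riser (underside 33 mm above the table, 3 mm higher than the tops of sticks lying on the lower panel), so it can be pushed by its far +y edge, towards -y, off the riser and onto the sticks. It slides more easily on the sticks than the sticks slide on the panel below.
- stirrer: Bystander: loose thin flat wooden stirring stick, 150 x 16 x 4 mm, long axis x, lying on the table; not a spacer.
- jar: Bystander: loose closed yellow jar, 70 mm diameter, 100 mm high, standing on the table; origin at the centre of its underside.
Things that resemble listed ones, but are neither listed nor needed, are in the scene too. Leave any black or yellow look-alike of the spare_stick alone.

How it is judged:
On the way:
1. the spare stick lies flat along the empty -x margin of the lower panel, let go, while the other panel still waits on the riser (x of spare_stick in the frame of lower_panel between -0.103 and -0.073 m and y of spare_stick in the frame of lower_panel between -0.02 and 0.02 m and z of spare_stick in the frame of lower_panel between 0.013 and 0.033 m and angle between the x axis of spare_stick and the y axis of lower_panel, either way round below 0.15 rad and contact force between spare_stick and lower_panel above 0.05 N and contact force between the fingers and spare_stick below 0.05 N and horizontal distance between upper_panel and riser below 0.05 m), for 0.2 s.
At the end, for the whole second after the job is handed in: Both sticks lie on the lower panel's bare margins (centre within 15 mm across, 25 mm along, 0.15 rad); the upper panel rests still and level on both, touching neither riser nor lower panel, over the lower panel within 20 mm in x, 18 mm in y, 0.14 rad in yaw (x of spare_stick in the frame of lower_panel between -0.103 and -0.073 m and y of spare_stick in the frame of lower_panel between -0.025 and 0.025 m and angle between the x axis of each of spare_stick, laid_stick and the y axis of lower_panel, either way round below 0.15 rad and x of laid_stick in the frame of lower_panel between 0.073 and 0.103 m and y of laid_stick in the frame of lower_panel between -0.025 and 0.025 m and x of upper_panel in the frame of lower_panel between -0.02 and 0.02 m and y of upper_panel in the frame of lower_panel between -0.018 and 0.018 m and z of upper_panel in the frame of lower_panel between 0.027 and 0.033 m and angle between the x axis of upper_panel and the x axis of lower_panel, either way round below 0.14 rad and angle between upper_panel's own z axis and vertical below 0.03 rad and contact force between upper_panel and spare_stick above 0.1 N and contact force between upper_panel and laid_stick above 0.1 N and contact force between upper_panel and riser below 0.05 N and contact force between upper_panel and lower_panel below 0.05 N and linear speed of each of upper_panel, spare_stick below 0.01 m/s).
It fails at once if the lower panel is shoved more than 25 mm (distance of lower_panel from where it was at the start of the episode above 0.025 m).
It fails at once if the upper panel is lifted more than 25 mm off its riser's level, or tipped more than 0.25 rad (height (world z) of upper_panel above 0.058 m or angle between upper_panel's own z axis and vertical above 0.25 rad).
It fails at once if the jar is moved more than 30 mm or tipped (distance of jar from where it was at the start of the episode above 0.03 m or angle between jar's own z axis and vertical above 0.3 rad).
It fails at once if the stirring stick is moved more than 30 mm (distance of stirrer from where it was at the start of the episode above 0.03 m).
It also fails if it takes over 54 s, if anything falls off the work surface, if the arm or the gripper's body presses on something with over 40 N, if the wrist force passes 120 N, or if a joint passes its speed limit or range.

## Working session

There is one attempt and no reset: what is moved stays moved. The work goes in short steps, Python scripts to look and compute and a tool call to move; the robot and the scene stay as the last step left them, time stands still between calls to the robot, and variables do not carry over. Pictures are saved under pics/ and viewed, and the job is handed in when it is done.

Besides the shell and the picture viewer there is one more tool, called after "Emit:" as name(argument=value, ...), one argument or row to a line, values as JSON. play_rows: Moves the arm, as the interface text tells. Its arguments: {"type":"object","properties":{"series":{"type":"array"},"squeeze":{"type":"number"}},"required":["series"]}

```bash
ls; mkdir -p pics
python3 - <<'E'
from rig import sensors, capture, env
import cv2,json
s=sensors.get_state(); print(s)
for n in ["scene","top","wrist"]:
    c=capture(n); cv2.imwrite(f"pics/{n}0.png",c["frame"]); print(n,c["fovy"],c["cx"],c["cy"],c["world_to_cam"])
E
```

```text
pics
{'time_s': 0.0, 'q': array([ 1.08068573e+00,  3.81221357e-01,  1.29828090e+00,  3.23801093e-05,
        1.46357519e+00, -2.15300904e-01]), 'joint_velocities': array([-0.00105008,  0.00140003,  0.00203918,  0.00038121, -0.0020057 ,
        0.00079402]), 'joint_efforts': array([ 1.24569553e-03, -4.48451936e+01, -2.31285149e+01, -7.94352377e-05,
        4.76293091e-03, -4.85481530e-05]), 'tcp_pos': array([0.1491045 , 0.52910114, 0.23069136]), 'ee_rot': array([-3.14014902e+00, -3.48657652e-04,  2.86677922e+00]), 'ft_force': array([ 0.02068532,  0.15407374, -0.86509544]), 'wrist_torque': array([-0.02533771, -0.00641802,  0.00485446]), 'finger_gap': 0.08571290962153126}
scene 45.94317169274439 328.1545181535371 241.35666104337716 [[-0.2307425   0.97291485 -0.01394959  0.19026874]
 [ 0.76934122  0.17364697 -0.61478518 -0.38518643]
 [-0.59571133 -0.15258907 -0.78857123  1.82978832]
 [ 0.          0.          0.          1.        ]]
top 55.66287432219504 323.7315673207545 242.17179663973903 [[-0.01861069 -0.99975855 -0.01168238 -0.02666593]
 [-0.99795965  0.01928842 -0.06086452  0.54964664]
 [ 0.06107516  0.01052581 -0.99807767  1.00856407]
 [ 0.          0.          0.          1.        ]]
wrist 68.34313326089836 311.8431069828446 236.38467515453394 [[ 0.27136217  0.96247619 -0.0014676  -0.54938419]
 [ 0.90925667 -0.25585675  0.32831332 -0.04385811]
 [ 0.31561826 -0.09042624 -0.94456774  0.38061283]
 [ 0.          0.          0.          1.        ]]
```

View pics/top0.png

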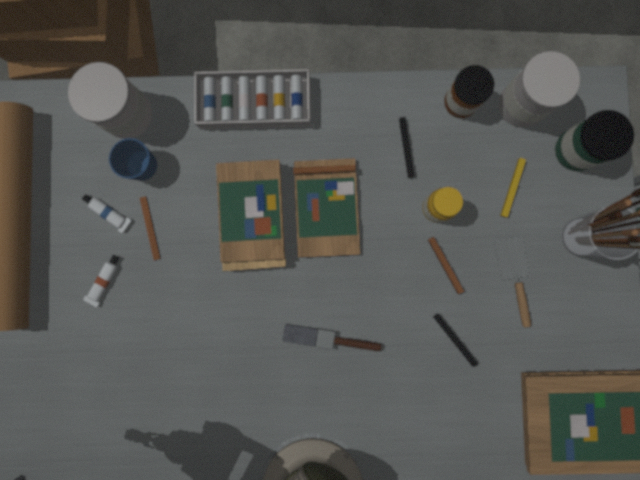

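View pics/scene0.png

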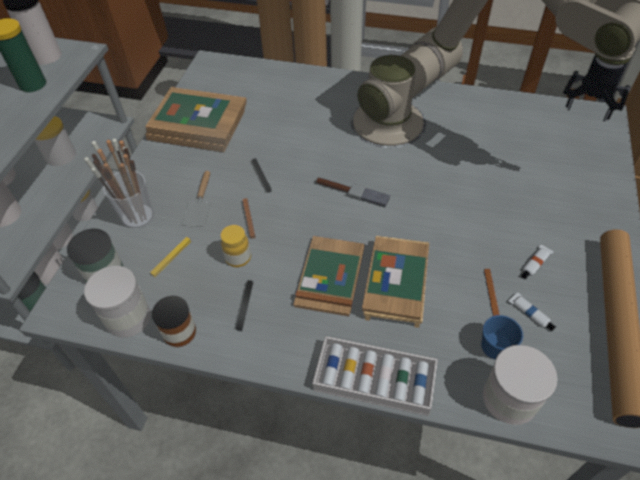

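The top view shows these candidates for the spare stick:
- Brown stick at (447,265), on the right (−y).
- Brown stick at (150,228), on the left, probably the stirrer.
- Handle at (523,304).
- Black sticks at (407,147) and (456,340).
- Yellow stick at (514,187).

By the description it is (447,265). I'll check that in close crops.

```bash
cat > h.py <<'E'
from rig import sensors, capture, env
import cv2, numpy as np
from scipy.spatial.transform import Rotation as R
def ray(c,u,v,z):
    f=240/np.tan(np.radians(c["fovy"])/2)
    M=np.array(c["world_to_cam"]); Rm=M[:3,:3]; t=M[:3,3]
    o=-Rm.T@t; d=Rm.T@np.array([(u-c["cx"])/f,(v-c["cy"])/f,1.])
    return o+d*(z-o[2])/d[2]
def proj(c,p):
    f=240/np.tan(np.radians(c["fovy"])/2)
    M=np.array(c["world_to_cam"]); q=M[:3,:3]@np.array(p)+M[:3,3]
    return np.array([c["cx"]+f*q[0]/q[2],c["cy"]+f*q[1]/q[2]])
def crop(fr,x0,y0,w,h,s,name,step=10):
    im=cv2.resize(fr[y0:y0+h,x0:x0+w],None,fx=s,fy=s,interpolation=cv2.INTER_CUBIC)
    im=cv2.convertScaleAbs(im,alpha=1.5,beta=10)
    for x in range((x0//step+1)*step,x0+w,step):
        cv2.line(im,((x-x0)*s,0),((x-x0)*s,6),(0,0,255),1); cv2.putText(im,str(x),((x-x0)*s-10,16),0,.35,(255,255,255),1)
    for y in range((y0//step+1)*step,y0+h,step):
        cv2.line(im,(0,(y-y0)*s),(6,(y-y0)*s),(0,0,255),1); cv2.putText(im,str(y),(8,(y-y0)*s+4),0,.35,(255,255,255),1)
    cv2.imwrite(name,im)
def rel(target_pos,target_R):
    """shift and rotvec in tool axes"""
    s=sensors.get_state(); R0=R.from_euler('xyz',s["ee_rot"])
    return (R0.inv()*target_R).as_rotvec(), R0.inv().apply(np.array(target_pos)-s["tcp_pos"])
E
python3 - <<'E'
from h import *
c=capture("top")
crop(c["frame"],205,150,165,130,4,"pics/c1.png")
crop(c["frame"],415,225,120,120,5,"pics/c2.png")
c=capture("scene")
crop(c["frame"],180,150,110,120,5,"pics/c3.png")
crop(c["frame"],285,225,155,110,5,"pics/c4.png")
E
```

```text
(no output)
```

View pics/c1.png

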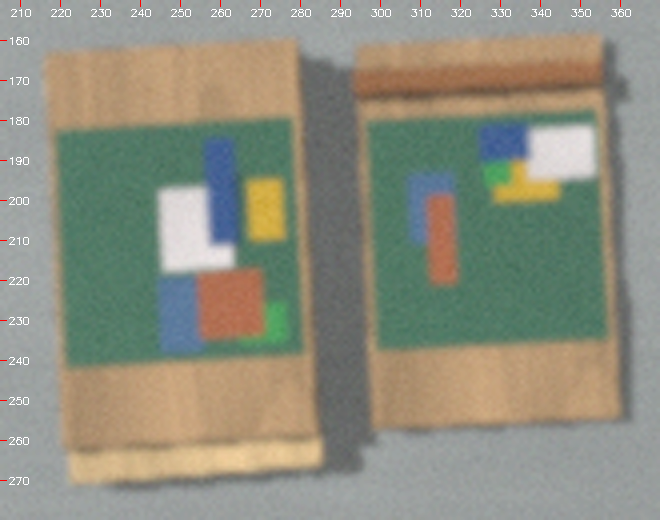

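View pics/c2.png

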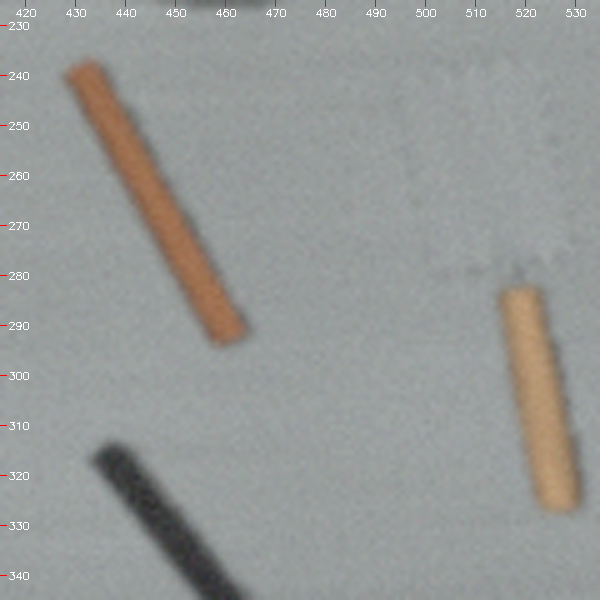

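View pics/c3.png

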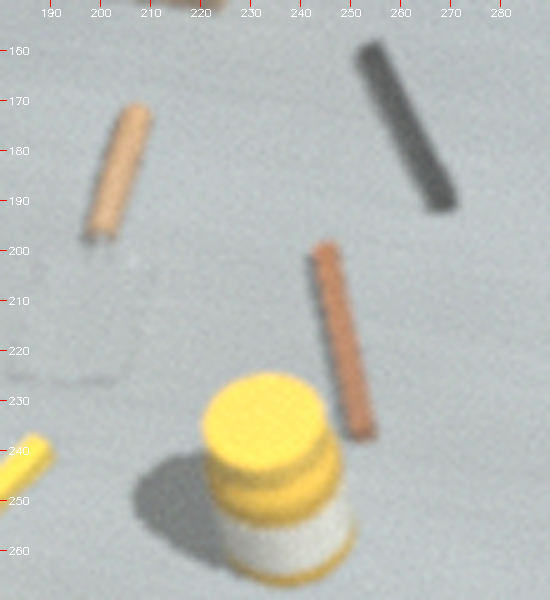

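View pics/c4.png

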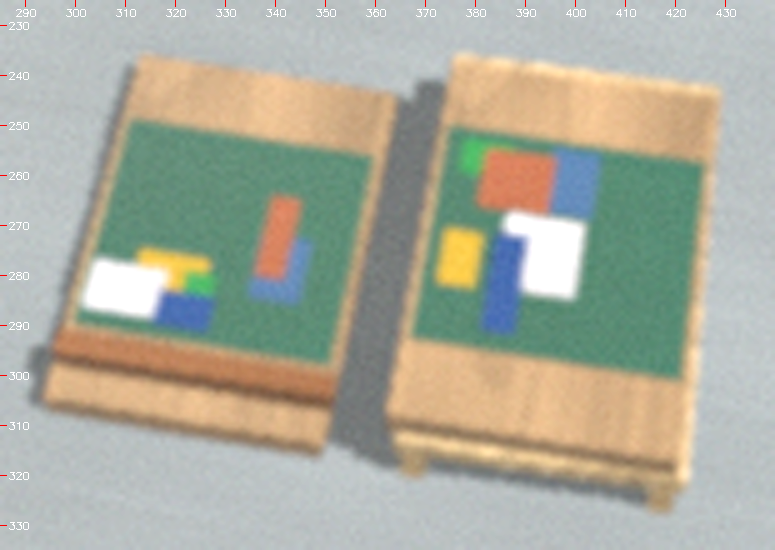

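Run:
```python
from h import *
ct=capture("top"); cs=capture("scene")
def show(n,c,pts,z):
    P=[ray(c,*p,z)[:2] for p in pts]; 
    print(n,np.round(P,4).tolist(),"edges",[round(float(np.linalg.norm(P[i]-P[(i+1)%len(P)])),4) for i in range(len(P))],"ctr",np.mean(P,0).round(4))
show("lower",ct,[(294.5,161),(355.5,159),(360,254),(298.5,257)],.016)
show("upper",ct,[(216.5,163.5),(279,160),(284.5,259.5),(221,262)],.049)
show("laid",ct,[(294,170),(355.5,167.5)],.03)
show("spare ends",ct,[(432,239),(461,292)],.014)
show("stirrer ends",ct,[(144,198),(156,258)],.004)
show("lower s",cs,[(43+285,0)]and[(313,236),(364,244),(334.5,314),(294,305)],.016)
show("upper s",cs,[(361,236),(414.5,243),(407,318),(348,308)],.049)
show("spare s",cs,[(245.5,199),(252,236)],.014)
crop(cs["frame"],440,230,120,110,5,"pics/c5.png")
crop(ct["frame"],125,180,50,100,6,"pics/c6.png")
```

```text
lower [[0.736, 0.0262], [0.7376, -0.113], [0.5208, -0.1182], [0.5167, 0.0204]] edges [0.1392, 0.2169, 0.1387, 0.2194] ctr [ 0.6278 -0.0462]
upper [[0.726, 0.1966], [0.7309, 0.0581], [0.5109, 0.0488], [0.508, 0.1877]] edges [0.1386, 0.2203, 0.1389, 0.2182] ctr [0.619  0.1228]
laid [[0.7121, 0.0266], [0.7149, -0.1117]] edges [0.1383, 0.1383] ctr [ 0.7135 -0.0426]
spare ends [[0.5516, -0.2814], [0.4316, -0.3421]] edges [0.1346, 0.1346] ctr [ 0.4916 -0.3117]
stirrer ends [[0.6599, 0.3758], [0.521, 0.3474]] edges [0.1418, 0.1418] ctr [0.5904 0.3616]
lower s [[0.5204, -0.1139], [0.5169, 0.0252], [0.7434, -0.0032], [0.7408, -0.106]] edges [0.1391, 0.2283, 0.1028, 0.2205] ctr [ 0.6304 -0.0494]
upper s [[0.518, 0.0162], [0.5102, 0.1555], [0.7351, 0.1695], [0.7393, 0.029]] edges [0.1395, 0.2253, 0.1406, 0.2217] ctr [0.6257 0.0926]
spare s [[0.4307, -0.3353], [0.5552, -0.2752]] edges [0.1382, 0.1382] ctr [ 0.4929 -0.3053]
```

View pics/c5.png

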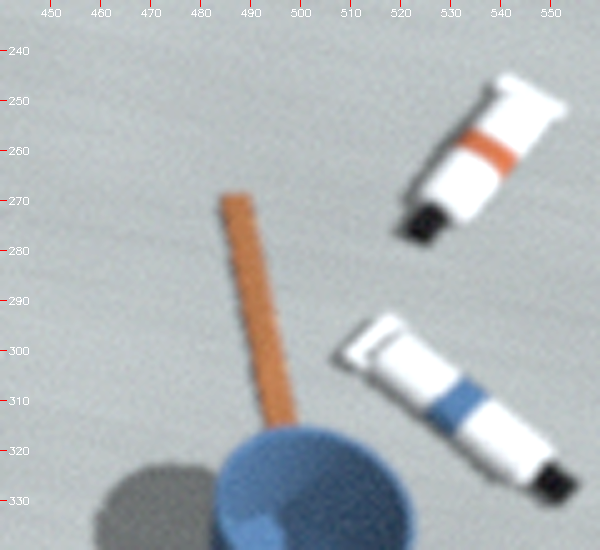

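View pics/c6.png

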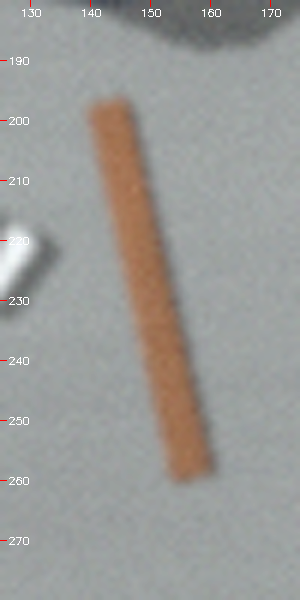

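The scene crop confirms it. The stick at top (447,265) / scene (248,218) is brown, square and on the right, so it is the spare. The one at top (150,228) is flat and wider, so it is the stirrer. Next I'll fit poses using both cameras.

```bash
cat >> h.py <<'E'
from scipy.optimize import least_squares
def fit(obs,L,W,z,x0):
    # obs: list of (cam,u,v,sx,sy) ; sx,sy in -1..1 local half extents
    def f(p):
        r=[]
        for c,u,v,sx,sy in obs:
            a,b=sx*L/2,sy*W/2
            P=[p[0]+a*np.cos(p[2])-b*np.sin(p[2]),p[1]+a*np.sin(p[2])+b*np.cos(p[2]),z]
            r+=list(proj(c,P)-[u,v])
        return r
    s=least_squares(f,x0,loss='soft_l1'); return s.x, np.round(f(s.x),1)
E
python3 - <<'E'
from h import *
t=capture("top"); s=capture("scene")
lo=[(t,294.5,161,1,1),(t,355.5,159,1,-1),(t,360,254,-1,-1),(t,298.5,257,-1,1)]
los=[(s,312,236,-1,-1),(s,364,244,-1,1),(s,350,315,1,1),(s,294,305,1,-1)]
up=[(t,216.5,163.5,1,1),(t,279,160,1,-1),(t,284.5,259.5,-1,-1),(t,221,262,-1,1)]
ups=[(s,376,236,-1,-1),(s,429,243,-1,1),(s,421,317,1,1),(s,363,308,1,-1)]
for n,o,z in [("lo",lo,.016),("los",los,.016),("lo both",lo+los,.016),("up",up,.049),("ups",ups,.049),("up both",up+ups,.049)]:
    print(n,*fit(o,.22,.14,z,[.62,0,0]))
a=[(t,432,239,1,0),(t,460.5,291.5,-1,0)]; b=[(s,245.5,200,-1,0),(s,252,236.5,1,0)]
for n,o in [("t",a),("s",b),("b",a+b)]: print("spare",n,*fit(o,.136,.0,.014,[.49,-.31,.45]))
print("jar top",ray(t,446,202,.1),"tubs")
E
```

```text
lo [ 0.62788456 -0.04616268  0.02415441] [-0.1 -0.1  0.2 -0.8  0.3  0.5 -0.3  0.2]
los [ 0.62916039 -0.04068662  0.03952662] [ 0.4  0.4 -0.1 -0.1 -0.1 -0.6 -0.2  0.3]
lo both [ 0.62842896 -0.04402733  0.02967736] [-1.3 -0.1 -1.  -1.2 -0.4  0.1 -1.   0.2 -0.2 -0.2 -0.9 -0.3 -1.8 -0.9
 -1.8 -0.5]
up [0.6188974  0.12277604 0.03761588] [-0.1 -0.1  0.5 -0.2  0.1 -0.3 -0.4  0.8]
ups [0.61721322 0.12777745 0.04287338] [-0.6  0.2  0.3  0.8  0.7 -0.3 -0.4 -0.5]
up both [0.61838467 0.12476311 0.04008046] [-1.1  0.3 -0.5 -0.1 -0.7 -0.2 -1.2  1.1 -1.7  0.3 -0.8  1.  -0.8 -0.
 -1.8 -0.4]
spare t [ 0.49219802 -0.31120395  0.46397723] [-0.3 -0.6  0.3  0.6]
spare s [ 0.49556661 -0.30438568  0.4515249 ] [ 0.  0. -0. -0.]
spare b [ 0.49290182 -0.30892611  0.46860135] [-1.4 -0.8 -0.6  0.2 -1.6 -0.8 -0.9 -1.1]
jar top [ 0.62256537 -0.29330759  0.1       ] tubs
```

```bash
cat > rel.py <<'E'
import sys
from h import *
x,y,z,yaw=map(float,sys.argv[1:5])
r,d=rel([x,y,z],R.from_euler('xyz',[np.pi,0,yaw])); print(r.round(3),d.round(4))
E
python3 rel.py .42 .1 .23 1.66
```

```text
[-0.     0.     1.207] [-0.3771 -0.3397  0.0013]
```

Emit:
play_rows(
  series=[0,0,1.207,-0.377,-0.34,0,0.06,0,0,1.207,-0.377,-0.34,0,0.06,0,0,1.207,-0.377,-0.34,0,0.06,0,0,1.207,-0.377,-0.34,0,0.06,0,0,1.207,-0.377,-0.34,0,0.06,0,0,1.207,-0.377,-0.34,0,0.06,0,0,1.207,-0.377,-0.34,0,0.06,0,0,1.207,-0.377,-0.34,0,0.06,0,0,1.207,-0.377,-0.34,0,0.06,0,0,1.207,-0.377,-0.34,0,0.06,0,0,1.207,-0.377,-0.34,0,0.06,0,0,1.207,-0.377,-0.34,0,0.06],
)

```text
time_s: 1.45
tcp_pos: [0.4164, 0.1042, 0.2316]
ee_rot: [3.141, 0.0, 1.659]
ft_force: [0.4, 0.7, 0.1]
finger_gap: 0.06
```

```bash
python3 rel.py .494 -.308 .2 .46
```

```text
[ 1.000e-03 -0.000e+00  1.199e+00] [-0.4175  0.0409  0.0317]
```

Emit:
play_rows(
  series=[0,0,1.2,-0.417,0.041,0.032,0.06,0,0,1.2,-0.417,0.041,0.032,0.06,0,0,1.2,-0.417,0.041,0.032,0.06,0,0,1.2,-0.417,0.041,0.032,0.06,0,0,1.2,-0.417,0.041,0.032,0.06,0,0,1.2,-0.417,0.041,0.032,0.06,0,0,1.2,-0.417,0.041,0.032,0.06,0,0,1.2,-0.417,0.041,0.032,0.06,0,0,1.2,-0.417,0.041,0.032,0.06,0,0,1.2,-0.417,0.041,0.032,0.06,0,0,1.2,-0.417,0.041,0.032,0.06,0,0,1.2,-0.417,0.041,0.032,0.06],
)

```text
time_s: 2.45
tcp_pos: [0.4938, -0.3097, 0.1986]
ee_rot: [-3.141, -0.0, 0.457]
ft_force: [0.3, 0.8, 0.4]
finger_gap: 0.0602
```

Run:
```python
from h import *
c=capture("wrist"); print(sensors.get_state()["tcp_pos"])
im=cv2.convertScaleAbs(c["frame"],alpha=1.5,beta=10)
cv2.imwrite("pics/w1.png",im)
for z in (0,):
  print(proj(c,[.494,-.308,.014]))
```

```text
[ 0.49378548 -0.30785279  0.19907921]
[309.45983791 207.7944952 ]
```

View pics/w1.png

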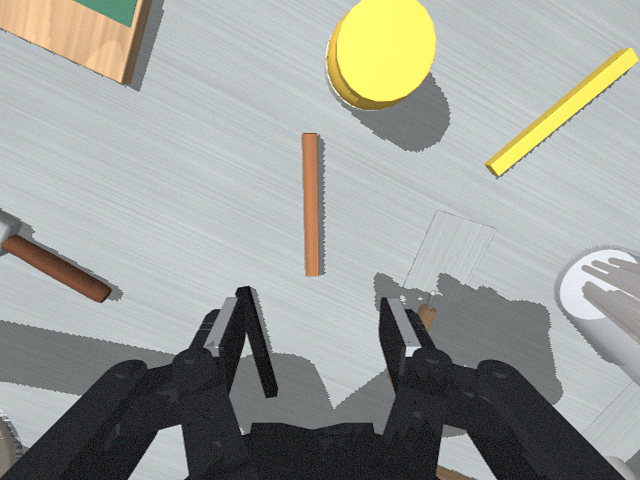

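The stick lies upright in the wrist view, from about (310,134) to (312,275). The black look-alike at (255,340) will be close to the left finger, so I'll zoom in and check clearance.

Run:
```python
from h import *
c=capture("wrist"); crop(c["frame"],270,120,90,170,4,"pics/w2.png")
t=capture("top")
for p in [(437,317),(475,363)]: print("black",ray(t,*p,.014))
```

```text
black [ 0.37702644 -0.28671621  0.014     ]
black [ 0.27448719 -0.36727246  0.014     ]
```

View pics/w2.png

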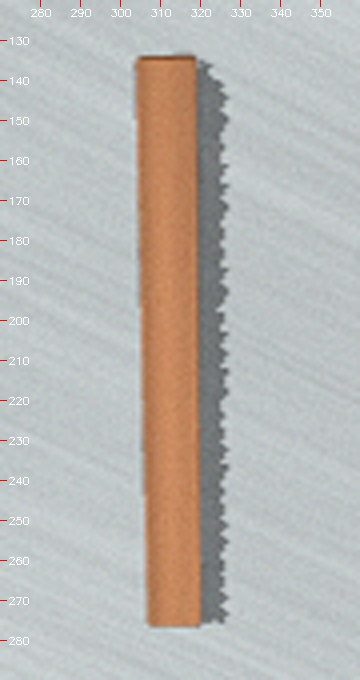

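```bash
python3 - <<'E'
from h import *
c=capture("wrist")
o=[(c,304.5,134.8,1,1),(c,318.7,134.4,1,-1),(c,320,276.3,-1,-1),(c,307,276.5,-1,1)]
P=[ray(c,u,v,.014)[:2] for _,u,v,_,_ in o]; print(np.round(P,4).tolist(),[np.linalg.norm(P[i]-P[(i+1)%4]).round(4) for i in range(4)])
print(fit(o,.14,.014,.014,[.494,-.308,.46]))
E
python3 rel.py .494 -.308 .06 .46
```

```text
[[0.5522, -0.2711], [0.5582, -0.2823], [0.4341, -0.3463], [0.428, -0.3345]] [np.float64(0.0127), np.float64(0.1397), np.float64(0.0133), np.float64(0.1396)]
(array([ 0.49306871, -0.30856853,  0.47446192]), array([-0.7, -0.2,  0.7, -0.1,  0.4,  0.2, -0.3,  0.2]))
[ 0.    -0.001  0.001] [-0.001   0.0016  0.1401]
```

```bash
python3 rel.py .493 -.3085 .004 .474
```

```text
[ 0.    -0.001 -0.013] [-0.0022  0.0016  0.1961]
```

Emit:
play_rows(
  series=[0,0,-0.013,-0.002,0.002,0.035,0.045,0,0,-0.013,-0.002,0.002,0.07,0.045,0,0,-0.013,-0.002,0.002,0.105,0.045,0,0,-0.013,-0.002,0.002,0.14,0.045,0,0,-0.013,-0.002,0.002,0.165,0.045,0,0,-0.013,-0.002,0.002,0.182,0.045,0,0,-0.013,-0.002,0.002,0.19,0.045,0,0,-0.013,-0.002,0.002,0.195,0.045,0,0,-0.013,-0.002,0.002,0.195,0.045],
)

```text
time_s: 3.4
tcp_pos: [0.4935, -0.3082, 0.0053]
ee_rot: [3.141, -0.001, 0.475]
ft_force: [0.8, 0.3, 1.3]
finger_gap: 0.0447
```

Emit:
play_rows(
  series=[0,0,0,0,0,0,0.02,0,0,0,0,0,0,0.008,0,0,0,0,0,0,0.008,0,0,0,0,0,0,0.008,0,0,0,0,0,0,0.008,0,0,0,0,0,0,0.008],
  squeeze=30,
)

```text
time_s: 3.9
tcp_pos: [0.4941, -0.3085, 0.0066]
ee_rot: [3.139, -0.002, 0.475]
ft_force: [-0.8, 1.6, 6.8]
finger_gap: 0.0128
```

```bash
python3 rel.py .4937 -.3083 .19 1.0; python3 rel.py .541 -.047 .1 1.6;  python3 rel.py .541 -.047 .19 1.6
```

```text
[ 0.003 -0.001 -0.525] [ 1.000e-04  1.000e-04 -1.834e-01]
[ 0.003 -0.    -1.125] [ 0.1615 -0.2109 -0.0936]
[ 0.003 -0.    -1.125] [ 0.1616 -0.2106 -0.1836]
```

Emit:
play_rows(
  series=[0,0,0,0,0,-0.02,0.008,0,0,0,0,0,-0.05,0.008,0,0,0,0,0,-0.09,0.008,0,0,0,0,0,-0.13,0.008,0,0,-0.1,0.02,-0.03,-0.16,0.008,0,0,-0.2,0.04,-0.06,-0.184,0.008,0,0,-0.3,0.06,-0.09,-0.184,0.008,0,0,-0.42,0.08,-0.12,-0.184,0.008,0,0,-0.54,0.1,-0.14,-0.184,0.008,0,0,-0.66,0.12,-0.16,-0.184,0.008,0,0,-0.78,0.14,-0.18,-0.184,0.008,0,0,-0.9,0.16,-0.2,-0.184,0.008],
)

```text
time_s: 4.9
tcp_pos: [0.5445, -0.0558, 0.191]
ee_rot: [3.138, 0.001, 1.381]
ft_force: [0.6, 0.2, -0.2]
finger_gap: 0.0127
```

```bash
python3 rel.py .541 -.047 .19 1.6
python3 - <<'E'
from h import *
c=capture("wrist"); cv2.imwrite("pics/w3.png",cv2.convertScaleAbs(c["frame"],alpha=1.5,beta=10))
E
```

```text
[ 0.004  0.001 -0.219] [ 0.008  -0.0051  0.0009]
```

View pics/w3.png

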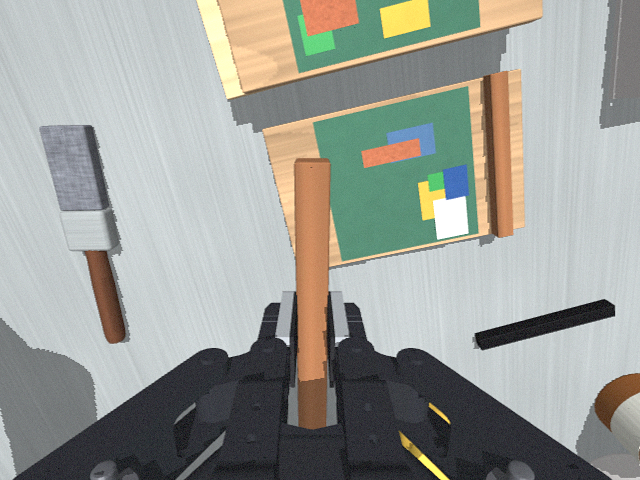

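The stick is held level and the lower panel is clearly visible. I'll refine the lower panel pose from this view.

Run:
```python
from h import *
c=capture("wrist"); crop(c["frame"],240,55,300,225,2,"pics/w4.png",20)
```

```text
(no output)
```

View pics/w4.png

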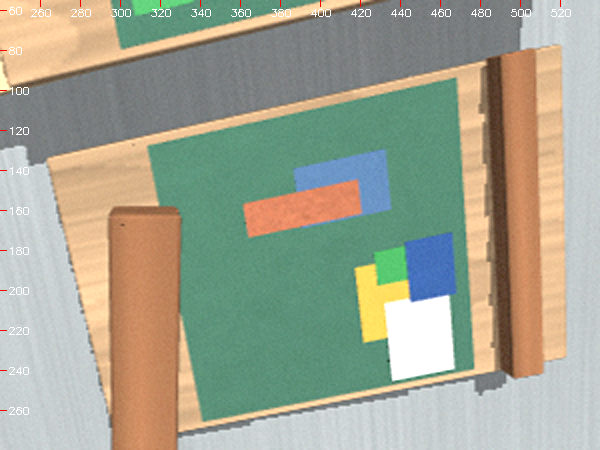

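Run:
```python
from h import *
c=capture("wrist")
p=[(c,313.5,127.5,-1,1),(c,468,94,1,1),(c,477,239.5,1,-1),(c,341,265.5,-1,-1)]
print(fit(p,.132,.132,.016,[.628,-.045,.03]))
o=[(c,264,134,-1,1),(c,520,77.5,1,1),(c,522.5,233.5,1,-1)]
print(fit(o,.22,.14,.016,[.628,-.045,.03]))
# laid stick top z=.03
l=[(c,491,82.5,-.5,1)]
print(ray(c,499.5,81,.03),ray(c,506,242,.03))
# spare end
print(sensors.get_state()["tcp_pos"])
```

```text
(array([ 0.62896628, -0.04751919,  0.01808995]), array([-0.1,  0.1,  0.3, -0.3, -0.1,  0. , -0.2,  0.2]))
(array([ 0.62803636, -0.04752847,  0.0184543 ]), array([-2.6,  0.1,  0.7, -0.5,  0.4,  1. ]))
[0.71252132 0.0248938  0.03      ] [ 0.71630465 -0.11353113  0.03      ]
[ 0.54455569 -0.05565803  0.19074924]
```

```bash
python3 rel.py .541 -.049 .024 1.59
```

```text
[ 0.003  0.001 -0.212] [ 0.006  -0.0053  0.1667]
```

Emit:
play_rows(
  series=[0.003,0,-0.106,0.003,-0.003,0,0.008,0.003,0,-0.212,0.006,-0.005,0,0.008,0.003,0,-0.212,0.006,-0.005,0.03,0.008,0.003,0,-0.212,0.006,-0.005,0.06,0.008,0.003,0,-0.212,0.006,-0.005,0.09,0.008,0.003,0,-0.212,0.006,-0.005,0.115,0.008,0.003,0,-0.212,0.006,-0.005,0.135,0.008,0.003,0,-0.212,0.006,-0.005,0.148,0.008,0.003,0,-0.212,0.006,-0.005,0.154,0.008,0.003,0,-0.212,0.006,-0.005,0.158,0.008,0.003,0,-0.212,0.006,-0.005,0.158,0.008],
)

```text
time_s: 5.97
tcp_pos: [0.5413, -0.0496, 0.0327]
ee_rot: [3.141, 0.001, 1.589]
ft_force: [-0.4, -0.2, 0.0]
finger_gap: 0.0128
```

```bash
python3 rel.py .541 -.049 .0235 1.59
python3 - <<'E'
from h import *
c=capture("scene"); crop(c["frame"],285,205,160,125,5,"pics/s2.png")
E
```

```text
[ 0.     0.001 -0.001] [ 0.0006 -0.0003  0.0092]
```

View pics/s2.png

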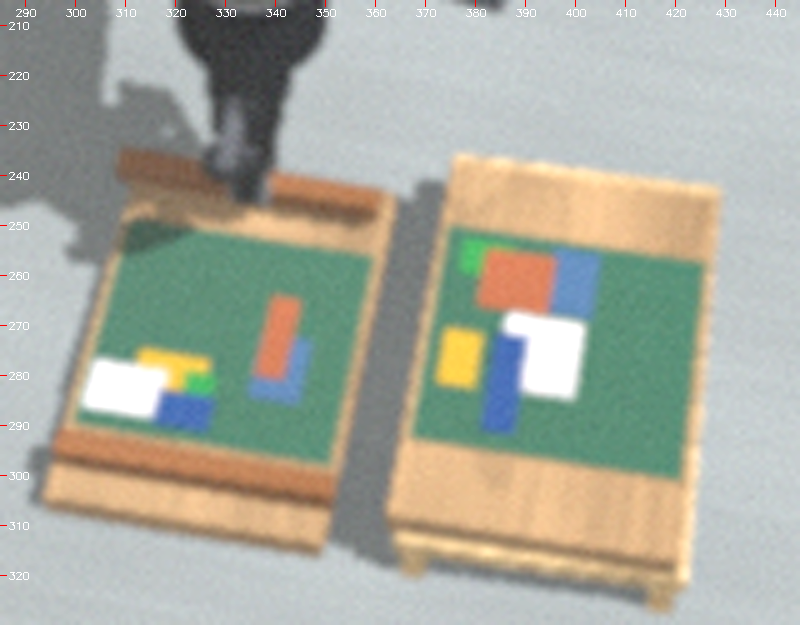

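Stick hovers over the −x margin, from (309,238) to (360,245). Lowering the last 9 mm and releasing.

Emit:
play_rows(
  series=[0,0,0,0,0,0.004,0.008,0,0,0,0,0,0.007,0.008,0,0,0,0,0,0.009,0.008,0,0,0,0,0,0.0095,0.008,0,0,0,0,0,0.0095,0.008],
)

```text
time_s: 6.43
tcp_pos: [0.5416, -0.0495, 0.0237]
ee_rot: [3.141, 0.002, 1.589]
ft_force: [0.7, -0.3, 0.3]
finger_gap: 0.0128
```

Emit:
play_rows(
  series=[0,0,0,0,0,0.0015,0.008,0,0,0,0,0,0.0015,0.008,0,0,0,0,0,0.0015,0.008],
)

```text
time_s: 6.68
tcp_pos: [0.5418, -0.0495, 0.0226]
ee_rot: [3.14, 0.002, 1.589]
ft_force: [-0.9, 0.3, 5.1]
finger_gap: 0.013
```

Contact (5 N). Opening slowly, then rising.

Emit:
play_rows(
  series=[0,0,0,0,0,0,0.018,0,0,0,0,0,0,0.03,0,0,0,0,0,0,0.04,0,0,0,0,0,0,0.04,0,0,0,0,0,0,0.04,0,0,0,0,0,-0.02,0.04,0,0,0,0,0,-0.05,0.04,0,0,0,0,0,-0.09,0.04,0,0,0,0,0,-0.12,0.06,0,0,0,-0.03,0,-0.15,0.085,0,0,0,-0.05,0,-0.18,0.085,0,0,0,-0.05,0,-0.18,0.085],
)

```text
time_s: 7.68
tcp_pos: [0.5444, -0.1028, 0.2085]
ee_rot: [3.13, 0.007, 1.587]
ft_force: [0.4, -0.6, 0.8]
finger_gap: 0.0846
```

Run:
```python
from h import *
c=capture("wrist"); cv2.imwrite("pics/w5.png",cv2.convertScaleAbs(c["frame"],alpha=1.5,beta=10))
```

```text
(no output)
```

View pics/w5.png

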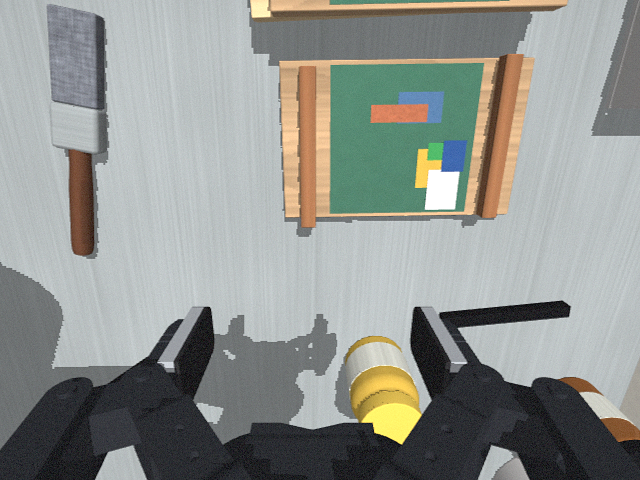

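Both sticks lie on the margins: spare (300,67)–(308,226), laid (509,55)–(488,217). Now to measure them, enlarged.

Run:
```python
from h import *
c=capture("wrist"); crop(c["frame"],270,45,275,190,2,"pics/w6.png",20)
crop(c["frame"],275,50,75,185,4,"pics/w7.png",10)
```

```text
(no output)
```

View pics/w6.png

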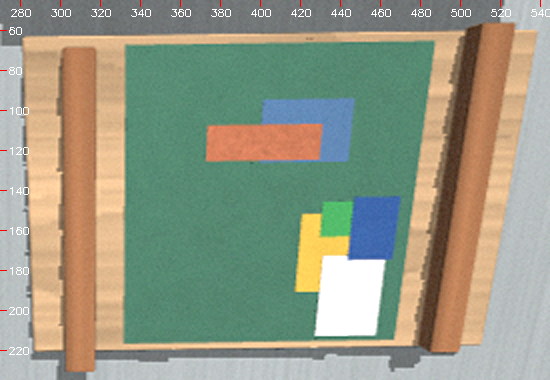

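View pics/w7.png

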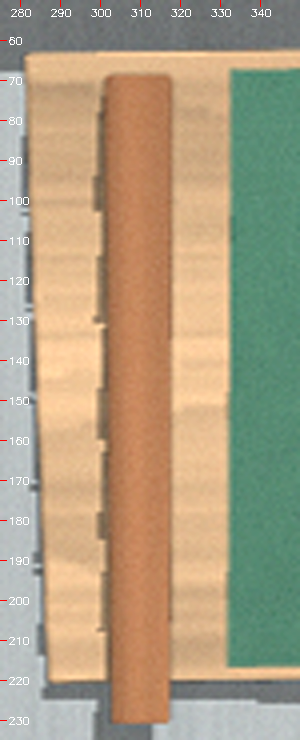

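Run:
```python
from h import *
c=capture("wrist")
p=[(c,332,67.5,-1,1),(c,487,65.5,1,1),(c,466.5,214.5,1,-1),(c,332.5,216.5,-1,-1)]
lo,r=fit(p,.132,.132,.016,[.628,-.045,.03]); print(lo,r)
o=[(c,317.7,68.7,1,-1),(c,301.5,68.7,1,1),(c,303,230.5,-1,1),(c,317.3,230.3,-1,-1)]
sp,r=fit(o,.14,.014,.030,[.54,-.05,1.57]); print(sp,r)
d=sp[:2]-lo[:2]; a=lo[2]; print("local",d@[np.cos(a),np.sin(a)],d@[-np.sin(a),np.cos(a)],sp[2]-a-np.pi/2)
crop(c["frame"],420,40,130,190,4,"pics/w8.png",10)
```

```text
[ 0.62695904 -0.04255802  0.03093539] [-0.4 -0.3  0.8 -0.6  0.7  0.8 -1.5  0.8]
[ 0.54174787 -0.0510137   1.5892829 ] [ 0.5 -0.8 -0.5 -0.7 -0.3  1.3  0.3  1.5]
local -0.08543193333878117 -0.005816007284630758 -0.012448809649745485
```

View pics/w8.png

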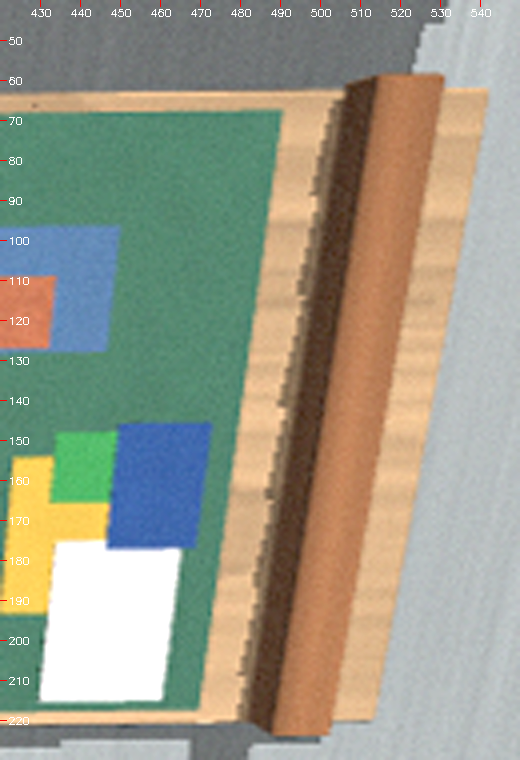

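```bash
python3 rel.py .62 .04 .2 1.59
```

```text
[ 0.001  0.001 -0.001] [0.1376 0.0805 0.0019]
```

Emit:
play_rows(
  series=[0,0,0,0.035,0.02,0,0.085,0,0,0,0.07,0.04,0,0.085,0,0,0,0.105,0.06,0,0.085,0,0,0,0.138,0.08,0,0.085,0,0,0,0.138,0.08,0,0.085,0,0,0,0.138,0.08,0,0.085,0,0,0,0.138,0.08,0,0.085,0,0,0,0.138,0.08,0,0.085],
)

```text
time_s: 8.5
tcp_pos: [0.6188, 0.0398, 0.2012]
ee_rot: [-3.141, 0.001, 1.588]
ft_force: [-0.2, 0.3, -0.6]
finger_gap: 0.0851
```

Run:
```python
from h import *
c=capture("wrist"); im=cv2.convertScaleAbs(c["frame"],alpha=1.5,beta=10); cv2.imwrite("pics/w9.png",im)
import pickle; pickle.dump(c,open("w9.pkl","wb"))
```

```text
(no output)
```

View pics/w9.png

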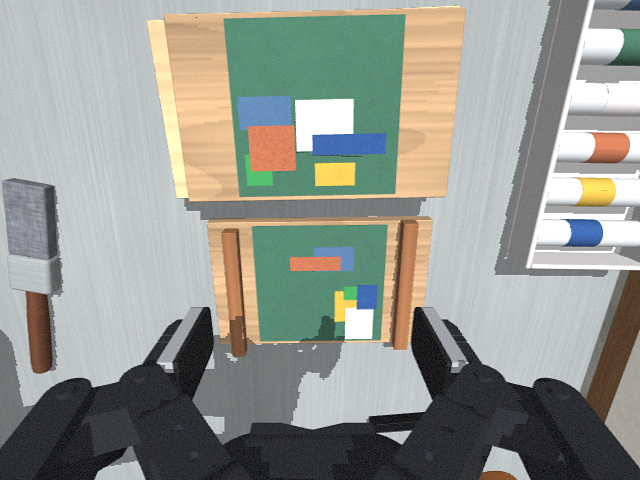

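```bash
cat >> h.py <<'E'
def quads(c,amin=8000):
    im=c["frame"].astype(int); b,g,r=im[...,0],im[...,1],im[...,2]
    m=((g>r+15)&(g>b+5)).astype(np.uint8)*255
    m=cv2.morphologyEx(m,cv2.MORPH_OPEN,np.ones((3,3)))
    cn,_=cv2.findContours(m,cv2.RETR_EXTERNAL,cv2.CHAIN_APPROX_NONE); out=[]
    for k in cn:
        h=cv2.convexHull(k)
        if cv2.contourArea(h)<amin: continue
        q=cv2.approxPolyDP(h,0.04*cv2.arcLength(h,True),True).reshape(-1,2)
        out.append(q)
    return out
E
python3 - <<'E'
from h import *
import pickle; c=pickle.load(open("w9.pkl","rb"))
for q in quads(c):
    print(q.tolist())
    z=.049 if q[:,1].mean()<200 else .016
    P=[ray(c,u,v,z)[:2] for u,v in q.astype(float)]
    print(np.round(P,4).tolist(),[np.linalg.norm(P[i]-P[i-1]).round(4) for i in range(len(P))],np.mean(P,0))
print("up corners",[ray(c,*p,.049).round(4)[:2] for p in [(164,13.5),(464,8),(445,195),(185,200)]])
print("riser left",[ray(c,*p,.033).round(4)[:2] for p in [(150,21),(180,198)]])
E
```

```text
[[386, 225], [379, 339], [260, 340], [252, 226]]
[[0.6921, 0.023], [0.6957, -0.1073], [0.5658, -0.1109], [0.5621, 0.0197]] [np.float64(0.1301), np.float64(0.1304), np.float64(0.13), np.float64(0.1307)] [ 0.62895118 -0.04386412]
[[404, 14], [394, 193], [240, 196], [224, 19]]
[[0.684, 0.1931], [0.6891, 0.0617], [0.5587, 0.0568], [0.5536, 0.1877]] [np.float64(0.1305), np.float64(0.1315), np.float64(0.1305), np.float64(0.131)] [0.62134988 0.12481313]
up corners [array([0.5105, 0.1905]), array([0.7268, 0.1975]), array([0.7324, 0.0607]), array([0.5117, 0.0525])]
riser left [array([0.4932, 0.1889]), array([0.5015, 0.0504])]
```

```bash
python3 rel.py .619 .245 .06 1.597
```

```text
[-0.     0.001 -0.01 ] [0.2056 0.0035 0.1413]
```

Emit:
play_rows(
  series=[0,0,-0.01,0.04,0.003,0,0.085,0,0,-0.01,0.08,0.003,0,0.085,0,0,-0.01,0.12,0.003,0,0.085,0,0,-0.01,0.16,0.003,0,0.085,0,0,-0.01,0.195,0.003,0,0.085,0,0,-0.01,0.205,0.003,0.01,0.085,0,0,-0.01,0.205,0.003,0.04,0.085,0,0,-0.01,0.205,0.003,0.075,0.085,0,0,-0.01,0.205,0.003,0.11,0.085,0,0,-0.01,0.205,0.003,0.13,0.085,0,0,-0.01,0.205,0.003,0.141,0.085,0,0,-0.01,0.205,0.003,0.141,0.085],
)

```text
time_s: 9.55
tcp_pos: [0.6176, 0.2431, 0.0579]
ee_rot: [-3.137, 0.002, 1.596]
ft_force: [-0.5, -0.1, 0.2]
finger_gap: 0.0848
```

```bash
python3 rel.py .619 .22 .028 1.597
python3 - <<'E'
from h import *
c=capture("scene"); crop(c["frame"],340,170,160,170,4,"pics/s3.png")
c=capture("wrist"); cv2.imwrite("pics/w10.png",c["frame"])
E
```

```text
[-0.005  0.002 -0.001] [-0.023   0.0009  0.03  ]
```

View pics/s3.png

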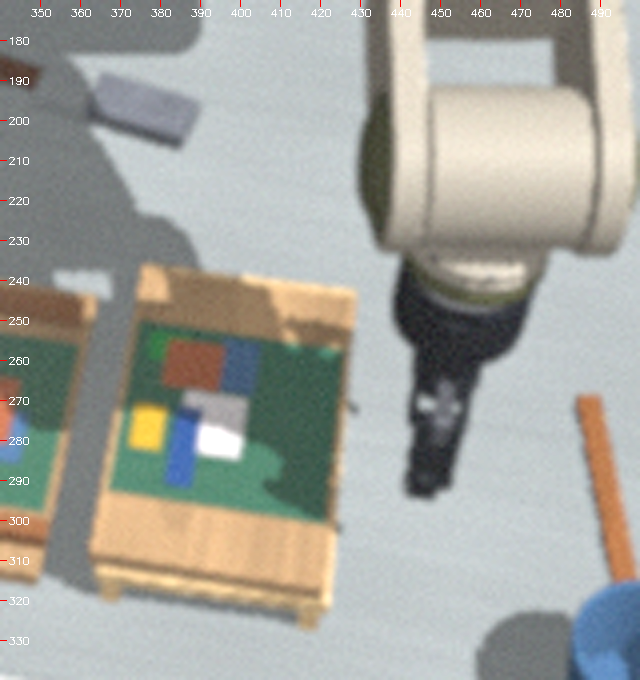

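Run:
```python
from h import *
c=capture("scene"); print(sensors.get_state()["tcp_pos"])
for z in (.045,.058,.071,.08):
  for x in (.66,.674): print(z,x,proj(c,[x,.243,z]).round(1))
```

```text
[0.61952361 0.24408052 0.06214169]
0.045 0.66 [441.8 298.3]
0.045 0.674 [441.1 303.1]
0.058 0.66 [442.6 295.4]
0.058 0.674 [441.9 300.2]
0.071 0.66 [443.4 292.4]
0.071 0.674 [442.7 297.3]
0.08 0.66 [443.9 290.3]
0.08 0.674 [443.3 295.2]
```

Emit:
play_rows(
  series=[0,0,0,0,0,0.025,0.085,0,0,0,0,0,0.045,0.085,0,0,0,0,0,0.056,0.085,0,0,0,0,0,0.061,0.085,0,0,0,0,0,0.063,0.085,0,0,0,0,0,0.063,0.085],
)

```text
time_s: 10.2
tcp_pos: [0.6202, 0.2441, 0.0]
ee_rot: [3.138, 0.001, 1.597]
ft_force: [-0.2, -0.1, -0.1]
finger_gap: 0.0851
```

Emit:
play_rows(
  series=[0,0,0,0,0,0.002,0.085,0,0,0,0,0,0.004,0.085,0,0,0,0,0,0.006,0.085,0,0,0,0,0,0.006,0.085],
)

```text
time_s: 10.53
tcp_pos: [0.6202, 0.2441, -0.0061]
ee_rot: [3.138, 0.001, 1.597]
ft_force: [0.7, 0.5, -0.8]
finger_gap: 0.0849
```

Emit:
play_rows(
  series=[0,0,0,0,0,0.002,0.085,0,0,0,0,0,0.004,0.085,0,0,0,0,0,0.005,0.085,0,0,0,0,0,0.005,0.085],
)

```text
time_s: 10.87
tcp_pos: [0.62, 0.2441, -0.0114]
ee_rot: [3.138, 0.001, 1.597]
ft_force: [0.5, 0.3, -0.3]
finger_gap: 0.0849
```

Emit:
play_rows(
  series=[0,0,0,0,0,0.001,0.085,0,0,0,0,0,0.002,0.085,0,0,0,0,0,0.002,0.085],
)

```text
time_s: 11.12
tcp_pos: [0.6201, 0.2441, -0.0128]
ee_rot: [3.138, 0.001, 1.597]
ft_force: [-2.0, -0.3, 4.9]
finger_gap: 0.0846
```

Fingertips touch the table at TCP z = −0.0125, so I'll set the tips at about 38 mm (TCP z ≈ 0.0255) and start the push.

Emit:
play_rows(
  series=[0,0,0,0,0,-0.02,0.085,0,0,0,0,0,-0.0385,0.085,0,0,0,0,0,-0.0385,0.085,0,0,0,-0.01,0,-0.0385,0.085,0,0,0,-0.02,0,-0.0385,0.085,0,0,0,-0.03,0,-0.0385,0.085,0,0,0,-0.036,0,-0.0385,0.085,0,0,0,-0.042,0,-0.0385,0.085,0,0,0,-0.048,0,-0.0385,0.085,0,0,0,-0.054,0,-0.0385,0.085,0,0,0,-0.058,0,-0.0385,0.085],
)

```text
time_s: 12.03
tcp_pos: [0.6215, 0.1854, 0.0256]
ee_rot: [3.138, 0.001, 1.596]
ft_force: [-0.3, 0.5, 0.2]
finger_gap: 0.0854
```

```bash
python3 rel.py .627 .065 .0257 1.597
python3 - <<'E'
from h import *
c=capture("scene"); crop(c["frame"],285,205,180,125,4,"pics/s4.png")
E
```

```text
[ 0.003  0.001 -0.001] [-1.205e-01  2.400e-03 -1.000e-04]
```

View pics/s4.png

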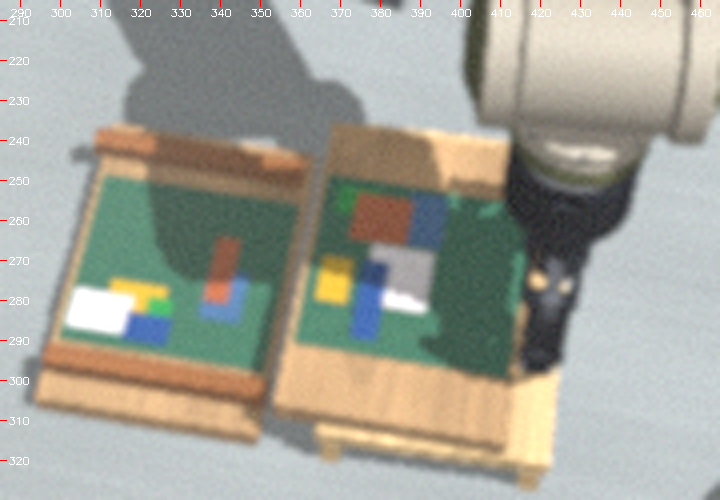

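The push works: the panel has slid and bare riser shows behind it. Continuing at about 0.11 m/s.

Emit:
play_rows(
  series=[0,0,0,-0.006,0,0,0.085,0,0,0,-0.014,0,0,0.085,0,0,0,-0.023,0,0,0.085,0,0,0,-0.032,0.0005,0,0.085,0,0,0,-0.041,0.001,0,0.085,0,0,0,-0.05,0.001,0,0.085,0,0,0,-0.059,0.001,0,0.085,0,0,0,-0.068,0.0015,0,0.085,0,0,0,-0.076,0.002,0,0.085,0,0,0,-0.083,0.002,0,0.085,0,0,0,-0.088,0.002,0,0.085,0,0,0,-0.09,0.002,0,0.085],
)

```text
time_s: 13.08
tcp_pos: [0.6259, 0.0941, 0.0257]
ee_rot: [3.138, 0.001, 1.595]
ft_force: [-0.8, 0.8, -0.3]
finger_gap: 0.0851
```

Run:
```python
from h import *
c=capture("scene"); crop(c["frame"],285,205,180,125,4,"pics/s5.png")
c=capture("top"); crop(c["frame"],205,140,165,140,4,"pics/t5.png")
```

```text
(no output)
```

View pics/s5.png

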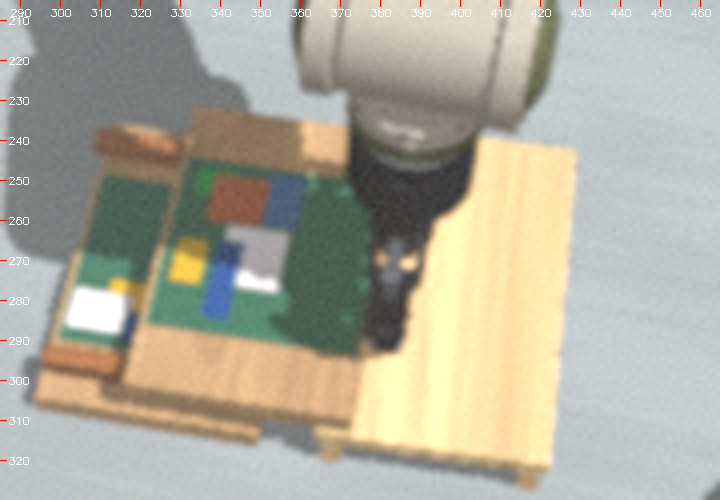

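View pics/t5.png

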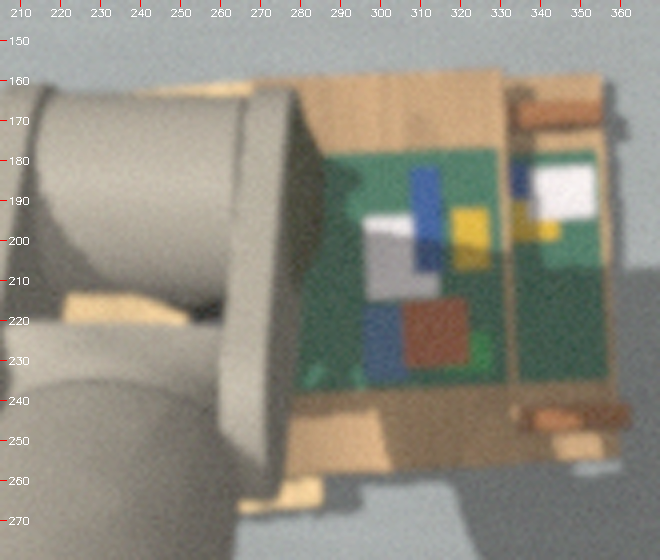

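Both sticks are still in place and the panel rides on them. Pushing another 48 mm, then checking.

Emit:
play_rows(
  series=[0,0,0,-0.005,0,0,0.085,0,0,0,-0.011,0,0,0.085,0,0,0,-0.017,0,0,0.085,0,0,0,-0.023,0,0,0.085,0,0,0,-0.029,0,0,0.085,0,0,0,-0.034,0,0,0.085,0,0,0,-0.039,0,0,0.085,0,0,0,-0.043,0,0,0.085,0,0,0,-0.046,0,0,0.085,0,0,0,-0.048,0,0,0.085,0,0,0,-0.048,0,0,0.085],
)

```text
time_s: 14.1
tcp_pos: [0.6271, 0.0462, 0.0258]
ee_rot: [3.138, 0.001, 1.595]
ft_force: [-0.3, -0.5, 0.2]
finger_gap: 0.085
```

Run:
```python
from h import *
c=capture("scene"); crop(c["frame"],270,205,160,125,5,"pics/s6.png")
c=capture("top"); crop(c["frame"],245,140,130,140,5,"pics/t6.png")
```

```text
(no output)
```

View pics/s6.png

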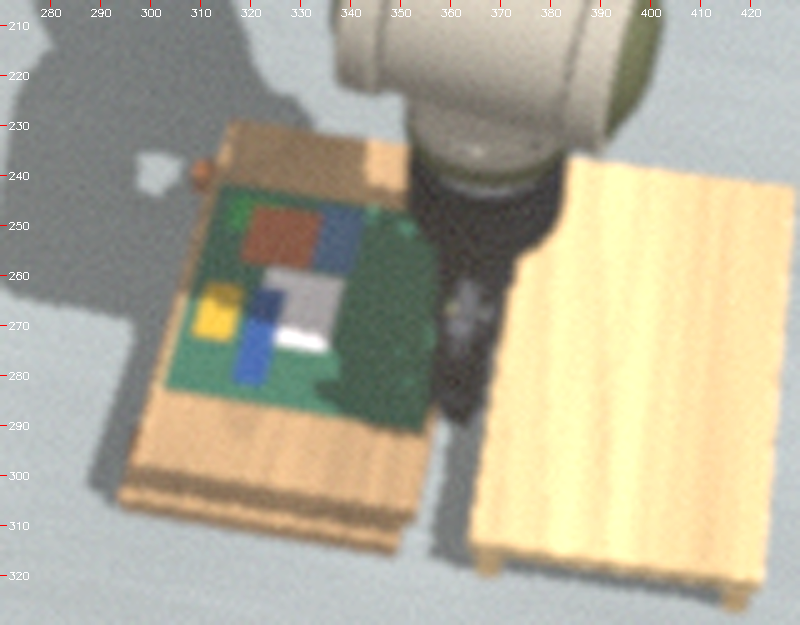

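View pics/t6.png

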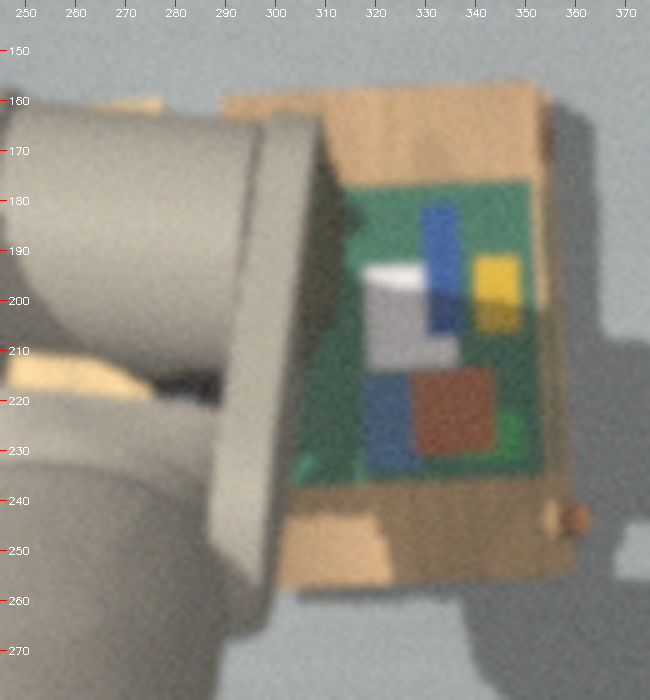

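Run:
```python
from h import *
c=capture("top"); s=capture("scene")
U=ray(c,352,157,.046);L=ray(c,355.5,159,.016);print(U,L)
# painting right edge of upper
print("paint -y corners",ray(c,350.5,176,.046),ray(c,353,234.5,.046))
print("scene upper -y corners",ray(s,316.5,229,.046),ray(s,296,298,.046), "+x+y",ray(s,352,308,.046))
print("scene lower +x corners",ray(s,294,306,.016),ray(s,349,315.5,.016))
for z in (.046,.016):
  print([proj(c,[.629-.0,-.0455,0])])
```

```text
[ 0.73491555 -0.10349024  0.046     ] [ 0.73762503 -0.11303829  0.016     ]
paint -y corners [ 0.6924755  -0.09922848  0.046     ] [ 0.56283904 -0.1018258   0.046     ]
scene upper -y corners [ 0.51827524 -0.10373748  0.046     ] [ 0.7379917  -0.09979803  0.046     ] +x+y [0.7353628  0.03792203 0.046     ]
scene lower +x corners [ 0.74352659 -0.10519988  0.016     ] [0.73970451 0.0320027  0.016     ]
[array([326.82314401, 207.87729566])]
[array([326.82314401, 207.87729566])]
```

Estimated remaining travel is 9.5 mm (top), 6 mm (scene) and 10 mm (tool). Pushing 8 mm, then backing off to look.

Emit:
play_rows(
  series=[0,0,0,-0.002,0,0,0.085,0,0,0,-0.004,0,0,0.085,0,0,0,-0.006,0,0,0.085,0,0,0,-0.008,0,0,0.085,0,0,0,-0.008,0,0,0.085,0,0,0,-0.003,0,0,0.085,0,0,0,0.005,0,0,0.085,0,0,0,0.015,0,0,0.085,0,0,0,0.02,0,-0.03,0.085,0,0,0,0.02,0,-0.07,0.085,0,0,0,0.02,0,-0.11,0.085,0,0,0,0.02,0,-0.15,0.085],
)

```text
time_s: 15.3
tcp_pos: [0.6255, 0.0683, 0.1776]
ee_rot: [3.139, 0.001, 1.597]
ft_force: [0.7, -0.3, -0.4]
finger_gap: 0.085
```

```bash
python3 rel.py .62 -.12 .22 1.597
```

```text
[0.003 0.001 0.   ] [-0.1882 -0.0104 -0.0422]
```

Emit:
play_rows(
  series=[0,0,0,-0.03,0,-0.042,0.085,0,0,0,-0.07,0,-0.042,0.085,0,0,0,-0.11,0,-0.042,0.085,0,0,0,-0.15,-0.01,-0.042,0.085,0,0,0,-0.188,-0.01,-0.042,0.085,0,0,0,-0.188,-0.01,-0.042,0.085,0,0,0,-0.188,-0.01,-0.042,0.085,0,0,0,-0.188,-0.01,-0.042,0.085,0,0,0,-0.188,-0.01,-0.042,0.085],
)

```text
time_s: 16.05
tcp_pos: [0.6205, -0.1181, 0.2198]
ee_rot: [3.139, 0.001, 1.599]
ft_force: [0.1, 0.4, -0.1]
finger_gap: 0.0853
```

Run:
```python
from h import *
import pickle
c=capture("wrist"); crop(c["frame"],200,20,380,260,2,"pics/w11.png",20); pickle.dump(c,open("w11.pkl","wb"))
s=capture("scene"); crop(s["frame"],270,205,160,125,5,"pics/s7.png")
for q in quads(c,5000):
    q=q[q[:,1]<300].astype(float)
    P=[ray(c,u,v,.046)[:2] for u,v in q]; print(q.tolist(),np.round(P,4).tolist(),np.mean(P,0))
```

```text
[[239.0, 38.0], [403.0, 39.0], [391.0, 200.0], [248.0, 200.0]] [[0.5607, 0.0209], [0.6906, 0.0239], [0.6944, -0.1066], [0.5637, -0.1102]] [ 0.627368   -0.04299865]
```

View pics/w11.png

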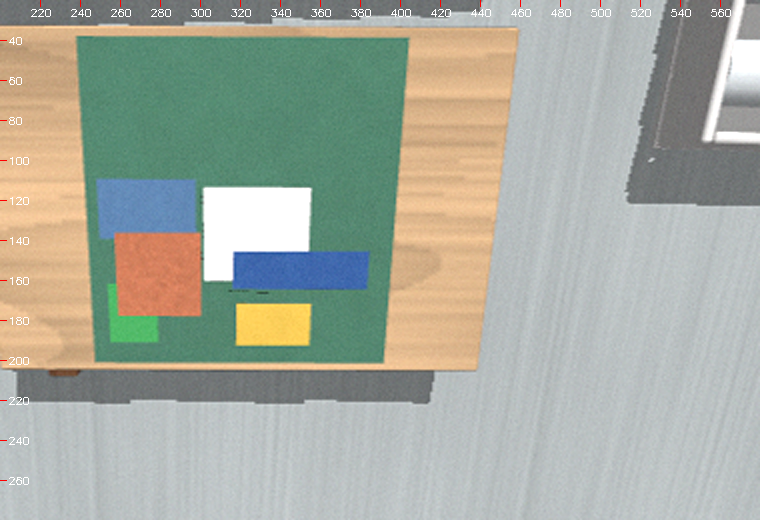

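View pics/s7.png

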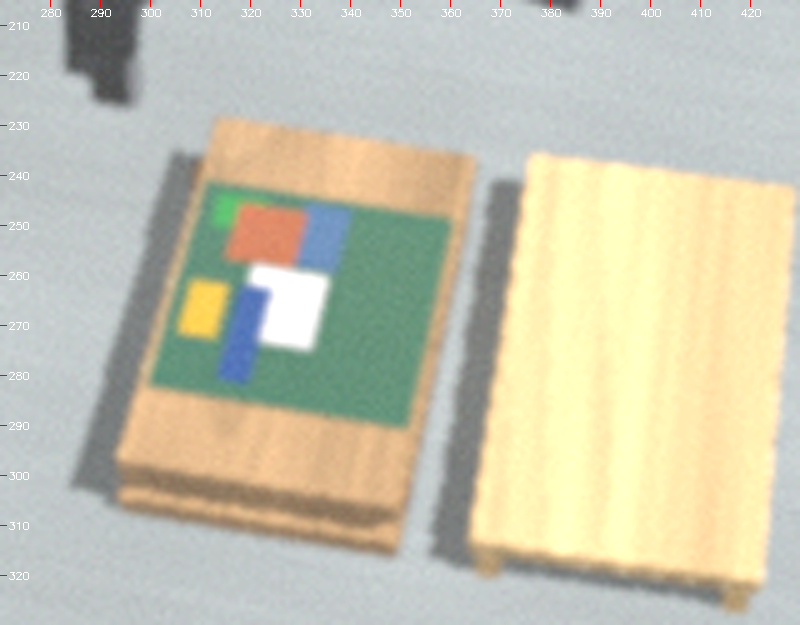

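Run:
```python
from h import *
c=capture("top"); crop(c["frame"],270,140,110,135,5,"pics/t8.png")
s=capture("scene")
print("up",*fit([(s,312.5,228.5,-1,-1),(s,365,236.5,-1,1),(s,351,307,1,1),(s,294,297,1,-1)],.22,.14,.046,[.62,-.04,0]))
for q in quads(c,2000):
    P=[ray(c,u,v,.046)[:2] for u,v in q.astype(float)]; print(q.tolist(),np.mean(P,0))
w=capture("wrist"); crop(w["frame"],190,190,60,40,10,"pics/w12.png",10)
print("spare end z.03",ray(w,231,207,.03))
```

```text
up [ 0.62573745 -0.03952672  0.03844278] [ 0.3 -0.1  0.1 -0.5 -0.1 -0.1 -0.2  0.7]
[[639, 393], [639, 458], [553, 459], [550, 395]] [ 0.14492915 -0.60639025]
spare end z.03 [ 0.54429741 -0.12202426  0.03      ]
```

View pics/t8.png

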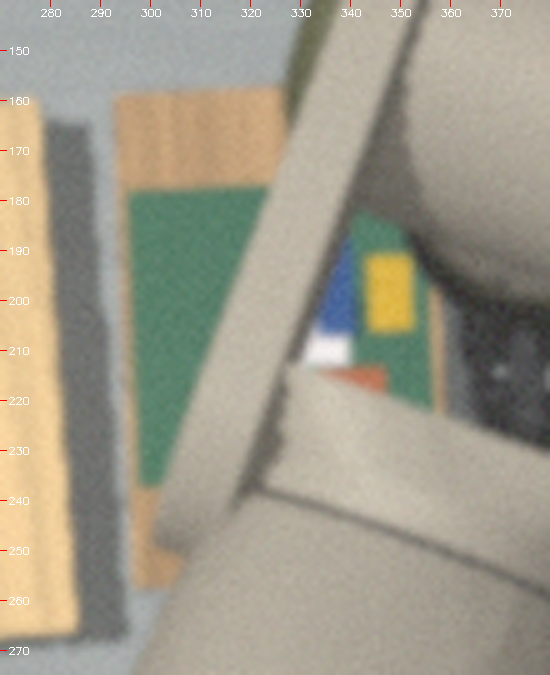

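View pics/w12.png

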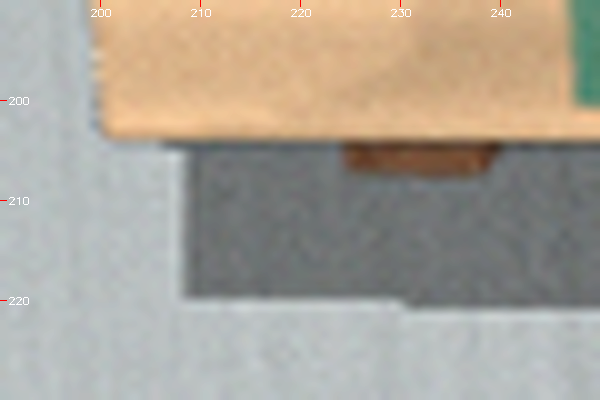

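Wrist and scene views agree that the upper panel is within about 1–4 mm of the lower one in x and y, with almost no yaw difference. The gripper is clear, so I'm handing in.

```bash
python3 -c "
from rig import env; print(env.sign_off())"
```

```text
the job is handed in; nothing more can be done
None
```

The drying stack is built and handed in at about 16 s of the 54 s allowed; the hand-in gives no verdict. I laid the spare stick on the empty −x margin and let go. I then slid the other panel off its riser onto both sticks, pushing its +y edge with the open fingers, and backed the gripper clear.

What the last checks showed:
- **Upper panel:** it sits over the lower one to within about 2 mm in x and 1 mm in y (wrist camera), or 3.5 mm and 1 mm (scene camera). The yaw difference is close to zero. In the scene picture it lies level and clear of the riser.
- **Spare stick:** it is about 85 mm from the lower panel's centre, against 88 mm for the margin centre line. It is shifted 4 to 7 mm towards −y, so its end sticks out a few millimetres. That is inside the limits.
- **Lower panel:** its corners look unmoved in the scene picture. I never went near the stirrer or the jar, but I did not measure them again.

Some checks were weaker or disagreed:
- **Camera disagreement:** the cameras differ by 3 to 6 mm in absolute y, so I compared positions only within the same camera.
- **Top view:** the arm blocked it at the end.
- **Laid stick:** it was last seen in place just before the final 8 mm of pushing, and the panel hides it now.

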